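Hardness check on a casting in a tilted ball vise

TASK

Check the hardness of the casting clamped in the tilted ball vise. Take the pen-shaped tester out of its fork stand, prove it first on the middle of the round steel reference block, then take the reading on the bright ground spot of the casting: each time press the sprung nose gently and squarely onto the face until it is about half way in (5 mm, never hard against its stop) and hold it still for a good two seconds. Then hang the tester back in its fork, upright with its collar down on the fork, and let go; leave the oil bottle, the loupe and the small tin where they stand.

Things in the scene. Friction and masses are not known exactly. Their poses are not given: they have to be found in the camera images.
- tester: Pen-shaped hardness tester, 160 mm long, hung upright by its collar. Origin on its axis at the collar's underside, z up. Above: dark collar 38 mm across, 8 mm high; grey grip 30 (x) x 24 mm (y, flat sides), z = 8 to 70 mm, small display on -x. Below: steel barrel 20 mm across to z = -62 mm, taper to -74, then the sprung nose, tip at -90 mm when free. 0.15 to 0.24 kg.
- nose_tip (a point): Middle of the end of the tester's sprung nose (flat end 6 mm across, nose 10 mm across), on the tester's axis; z along the tester's axis, up into the tester.
- nose (a joint): How far the nose is pushed into the tester, m: 0 free, 0.010 at its stop. The spring takes about 3 N to start and 1 N more per mm.
- stand: Fixed fork stand of the tester. Origin under its grey base (110 x 90 x 12 mm), z up; post at its +x side; aluminium fork, 8 mm thick, its top at z = 110 mm. The slot is 26 mm wide, closed at +x, open to -x; the two prongs end 23 mm in front of the seat with lips 4 mm high at their tips, just in front of the collar.
- seat (a point): Middle of the collar's place on top of the fork (110 mm above the stand's underside); here the tester's origin belongs. Axes as the stand's.
- block: Loose round reference block of ground steel, 64 mm across, 16 mm high, 0.42 kg. Origin: middle of its underside, z up; test on the middle of its top.
- block_top (a point): Middle of the top face of the reference block, z up.
- vise: Fixed engraver's ball vise: black ring pad 126 mm across, 22 mm high (origin under its middle), holding a steel ball of 116 mm, centre at z = 66 mm. The ball carries a round head, two jaws (66 x 26 mm each) and between them a dark cast block 58 x 30 mm with a sprue stub at one end. Ball, jaws and casting lean 24 to 41 degrees towards the vise's own -x.
- spot_axis (a point): Point level with the jaw tops, straight under the middle of the bright ground spot (24 mm across) on the casting's face. z is square to that face and passes through the spot's middle; x runs up the slope along the casting, y across the jaws. The face stands 9 to 17 mm from this point along z; this differs from piece to piece and must be felt or seen.
- oil_bottle: Brown dropper bottle, 30 mm across, 99 mm high, standing; origin under its middle. Leave alone.
- loupe: Black eye loupe, 30 mm across, 27 mm high; origin under its middle. Leave alone.
- flux_tin: Small round ochre tin, 46 mm across, 33 mm high; origin under its middle. Leave alone.
Mind the look-alikes: they are no part of the job. Several things look just like the block: the one meant starts farthest to the robot's right.

How it is judged (in metres and radians):
On the way, in this order (a step that is already met when the one before it is completed fails the run):
1. the tester's nose stands square on the middle of the reference block (within 15 mm and 8 degrees), pushed in 2.5 to 7.5 mm and still, for 1.5 s (value of joint nose between 0.0025 and 0.0075 m and linear speed of tester below 0.015 m/s and angular speed of tester below 0.15 rad/s and x of nose_tip in the frame of block_top between -0.015 and 0.015 m and y of nose_tip in the frame of block_top between -0.015 and 0.015 m and angle between the z axis of tester and the z axis of block_top, either way round below 0.14 rad and contact force between tester and block above 1 N), for 1.5 s.
2. the tester's nose stands square on the ground spot of the casting (within 8 mm of its middle and 8 degrees), pushed in 2.5 to 7.5 mm and still, for 1.5 s (value of joint nose between 0.0025 and 0.0075 m and linear speed of tester below 0.015 m/s and angular speed of tester below 0.15 rad/s and x of nose_tip in the frame of spot_axis between -0.008 and 0.008 m and y of nose_tip in the frame of spot_axis between -0.008 and 0.008 m and angle between the z axis of tester and the z axis of spot_axis, either way round below 0.14 rad and contact force between tester and vise above 1 N), for 1.5 s.
At the end, for the whole second after the job is handed in: The tester hangs in its fork again, its collar down on the fork (origin within 8 mm of the seat sideways and 3 mm in height), upright within 5 degrees, at rest and released (horizontal distance between tester and seat below 0.008 m and z of tester in the frame of seat between -0.003 and 0.003 m and angle between tester's own z axis and vertical below 0.09 rad and linear speed of tester below 0.02 m/s and contact force between tester and stand above 0.5 N); the robot touches nothing.
It fails at once if the tester is rammed against block or vise (more than 22 N) (contact force between tester and block above 22 N or contact force between tester and vise above 22 N).
It fails at once if oil bottle, loupe or tin is moved by more than 15 mm (distance of any of oil_bottle, loupe, flux_tin from where it was at the start of the episode above 0.015 m).
It also fails if it takes over 72 s, if anything falls off the work surface, if the arm or the gripper's body presses on something with over 40 N, if the wrist force passes 120 N, or if a joint passes its speed limit or range.

ROBOT

A 7-joint arm with a two-finger parallel gripper is mounted at the origin on a cart in front of the work surface, level with it; the furniture and walls round the work are solid. World frame = base frame: x ahead of the robot, y to its left, z up, the work surface at z = 0. Lengths are in m, angles in degrees, forces in N, time in s.
With the tool pointing down it reaches from about 0.425 to 0.875 m from the base axis. Payload 4.7 kg.
Tool frame: the origin (TCP) lies at the centre of the arm's flange, where the gripper is bolted on; the fingertips stand 182 mm ahead of it and the grasp point (between the pads) lies 164 mm ahead of it (env.grip_depth is the distance from the TCP to the grasp point, in m); z points along the fingers, y is the line along which they close (so a half turn about z gives the same grasp; the last joint's range is limited). The gripper opens to 87 mm and grips with 3 to 60 N. Pads are 19 mm wide; open, the fingers measure 117 mm over their backs; the gripper's body (75 mm by 190 mm) begins 51 mm behind the grasp point.
Start: joints at [-62.504, 18.392, -4.016, 83.108, 1.295, 78.541, -3.26], TCP at [0.292, 0.581, 0.405] pointing down, gripper open.
Joint ranges: [-163.93, 163.93], [-17.29, 119.83], [-79.2, 71.16], [3.27, 140.29], [-89.18, 269.18], [5.43, 117.66], [-154.24, 154.24]. Speed limits (degrees/s): [147.25, 147.25, 180, 180, 180, 180, 180].

INTERFACE

Orientations are given as [roll, pitch, yaw] about the fixed x, y, z axes, in that order (R = Rz(yaw) Ry(pitch) Rx(roll)).
In Python, from cell import env gives the robot as it stands. The module is installed in compiled form; this text tells all that it offers.
- The arm moves only by the tool send_rows, never from a script. Its arguments are lists of equal length, an entry for each row: "xyz": the shift along the tool's x, y, z in m, a list of three; "rotation": the turn, a rotation vector about the tool's x, y, z in rad, a list of three; "jaw": the opening, from 0 (shut) to 1 (fully open). A call has 1 to 20 rows; each row shifts and turns the commanded pose from where the row before left it, along the tool's axes as they then stand; what a row does not reach is not made up. A row lasts 1/10 s, in which the tool goes at most 50 mm and 8.59 degrees, less where a joint would pass 70% of its speed; a pose out of reach is approached as far as the arm can. A call is refused whole if a number of a shift passes 0.05 or a number of a turn 0.15, either way. A call with a gripper value outside its range is refused whole. The fingers move at their own pace and stop on an object; "newtons" is the grip in N (left out, the last holds). Time passes only in rows, so rows that do not move let the fingers close. It gives the time, the measured TCP pose, the force, the opening and the grip force at its end, in the units of the state.
- env.get_obs(): the state, without advancing time (a new reading comes with each control period).
- env.read_camera(name): name is "scene" or "side" or "wrist"; returns a dict with "image" (400x640x3 uint8, blue, green, red), "fx", "fy", "cx", "cy" (pixels), "R" (3x3) and "t" (3): a world point X has camera coordinates R X + t. Camera axes: x right, y down, z forward; pixel columns grow to the right and rows downward; lengths in m; the calibration is good to about 2 mm. The wrist camera is an equidistant fisheye: a pixel r from the principal point sees the ray r / f radians off the axis. A picture is of the moment at which its call begins. There is no depth.
- env.sign_off(): hands the job in; it is judged then, once.
The state is a dict: "time_s": time; "qpos": joint angles; "joint_velocities": joint speeds; "effort": joint torques, N m; "tool_pos": TCP position; "tool_rot": TCP orientation; "force": force on the tool from outside, world axes, zero at the start; "wrist_torque": the same for the moment, N m; "grip_width": finger opening in m; "grasp_force": force on a finger pad.
Only numpy, scipy, OpenCV 4.12 (cv2) and the standard library are available. Lean on these libraries where they do the work, as an engineer would, in place of code of your own. Each camera call takes 0.05 s, during which the arm holds its last target. There are 200 camera calls.

## Working session

There is one attempt and no reset: what is moved stays moved. The work goes in short steps, Python scripts to look and compute and a tool call to move; the robot and the scene stay as the last step left them, time stands still between calls to the robot, and variables do not carry over. Pictures are saved under pics/ and viewed, at most 13 in all, crops included, and the job is handed in when it is done.

Besides the shell and the picture viewer there is one more tool, called after "Call:" by a JSON object that holds its "op" and its "data". send_rows: Moves the arm, as the interface text tells. Its arguments: {"type":"object","properties":{"xyz":{"type":"array"},"rotation":{"type":"array"},"jaw":{"type":"array"},"newtons":{"type":"number"}},"required":["xyz","rotation","jaw"]}

```bash
mkdir -p pics; ls
cat > h.py <<'E'
from cell import env
import numpy as np, cv2
from scipy.spatial.transform import Rotation as Ro
def snap(n,f):
    c=env.read_camera(n); cv2.imwrite('pics/'+f,c['image']); np.savez('pics/'+f+'.npz',**c); return c
def load(f): return dict(np.load('pics/'+f+'.npz'))
def ray(c,u,v):
    R=np.array(c['R']);t=np.array(c['t'])
    d=np.array([(u-c['cx'])/c['fx'],(v-c['cy'])/c['fy'],1.])
    return -R.T@t, R.T@(d/np.linalg.norm(d))
def fray(c,u,v):
    R=np.array(c['R']);t=np.array(c['t'])
    x=(u-c['cx'])/c['fx'];y=(v-c['cy'])/c['fy'];r=np.hypot(x,y)+1e-12
    return -R.T@t, R.T@np.array([np.sin(r)*x/r,np.sin(r)*y/r,np.cos(r)])
def plane(c,u,v,z,f=ray):
    o,d=f(c,u,v); return o+d*(z-o[2])/d[2]
def tri(rs):
    A=sum(np.eye(3)-np.outer(d,d) for o,d in rs); b=sum((np.eye(3)-np.outer(d,d))@o for o,d in rs)
    return np.linalg.solve(A,b)
def proj(c,X):
    p=np.array(c['R'])@np.array(X)+np.array(c['t']); return p[0]/p[2]*c['fx']+c['cx'],p[1]/p[2]*c['fy']+c['cy']
E
python3 - <<'E'
from h import *
o=env.get_obs(); print(o)
for n in('scene','side','wrist'):
    c=snap(n,n+'0.png'); R=np.array(c['R']); print(n,-R.T@np.array(c['t']),R[2],c['fx'],c['cx'],c['cy'])
a=cv2.imread('pics/scene0.png')
E
```

```text
pics
{'time_s': 0.0, 'qpos': array([-62.50484918,  18.43982738,  -4.01778237,  83.17499464,
         1.29454691,  78.54092535,  -3.26192772]), 'joint_velocities': array([-0.10128861,  0.05066677,  0.0453735 ,  0.04006255,  0.0067411 ,
        0.0475544 , -0.02085804]), 'effort': array([ 2.69673028e-04, -4.91286170e+01, -4.03829422e-01, -3.12530816e+01,
       -6.39324356e-02,  4.36741544e-02,  1.95212983e-04]), 'tool_pos': array([0.2918441 , 0.58056814, 0.40365197]), 'tool_rot': array([-1.79889482e+02,  4.61379253e-03,  1.53314723e+02]), 'force': array([-0.34695782,  0.10467059,  0.15668812]), 'wrist_torque': array([ 0.01873798, -0.01976763,  0.00427178]), 'grasp_force': 0.0, 'grip_width': 0.08729774218404632}
scene [ 0.15648412 -0.42045408  0.78133607] [ 0.43847561  0.51259176 -0.73823358] 470.61599578460164 323.22652165281335 198.1835009350645
side [ 0.30704686 -0.69013897  0.57238736] [ 0.25532644  0.80947823 -0.5287281 ] 403.35017391049064 316.6024428263385 197.83747908293677
wrist [0.21823532 0.6177789  0.38450754] [ 0.26807448 -0.13732006 -0.95356136] 309.70691628693146 321.1329171561846 204.85064063866486
```

View pics/scene0.png

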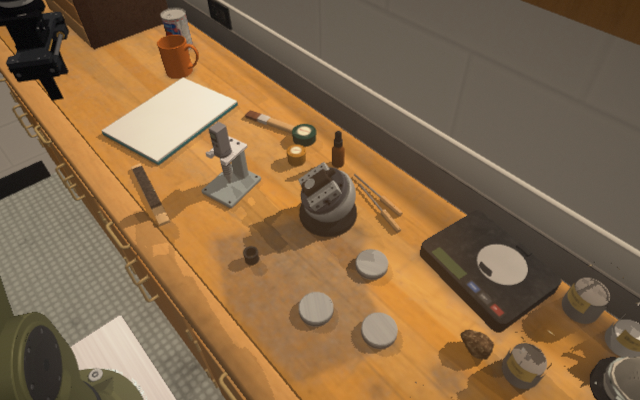

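View pics/side0.png

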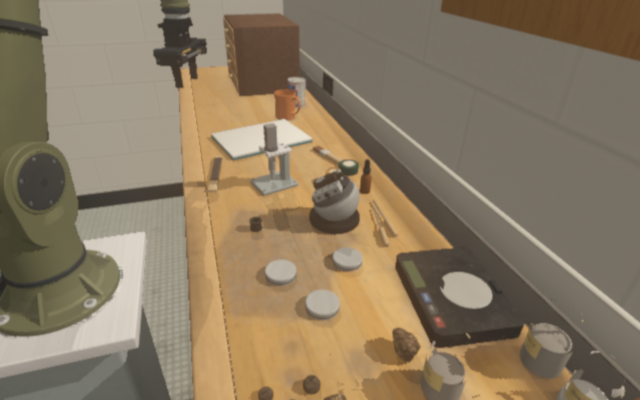

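Scene view: the three block look-alikes are at (372,264), (316,308) and (380,330). The stand and tester are at (225,165), the vise at (328,200), loupe (251,255), bottle (338,150) and tin (296,155). Side view: the blocks are at (347,259), (281,272) and (322,303).

Run:
```python
from h import *
s=load('scene0.png');d=load('side0.png')
for a,b in(((372,263),(347,258)),((316,307),(281,271)),((380,329),(322,303))):
    print(plane(s,*a,.014)[:2],plane(d,*b,.014)[:2])
for n,p,q in(('loupe',(251,255),(256,224)),):print(n,plane(s,*p,.013),plane(d,*q,.013))
a=s['image'];b=d['image']
def crop(i,x,y,w,h): return cv2.resize(i[y:y+h,x:x+w],(400,300),interpolation=cv2.INTER_CUBIC)
o=np.vstack([np.hstack([crop(a,190,115,120,90),crop(a,285,150,100,75)]),np.hstack([crop(b,235,115,100,75),crop(b,290,155,100,75)])])
cv2.imwrite('pics/c1.png',o)
```

```text
[ 0.56947866 -0.08069729] [ 0.56841541 -0.08282921]
[ 0.42474503 -0.08051328] [ 0.42553165 -0.083728  ]
[ 0.48037876 -0.18832298] [ 0.47913485 -0.18913655]
loupe [0.40419379 0.09442261 0.013     ] [0.40480852 0.09283371 0.013     ]
```

View pics/c1.png

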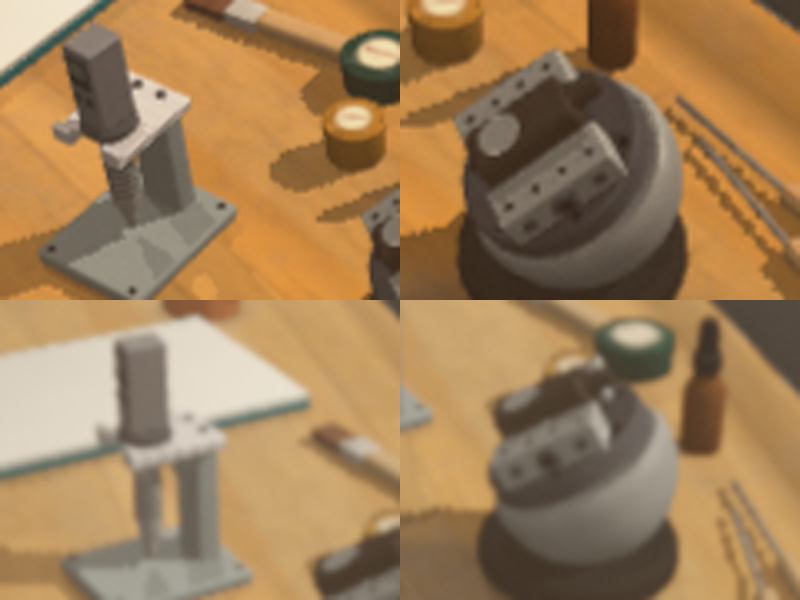

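Run:
```python
from h import *
s=load('scene0.png');d=load('side0.png')
S=lambda u,v:(190+u*.3,115+v*.3); V=lambda u,v:(285+u/4,150+v/4)
S2=lambda u,v:(235+u/4,115+(v-300)/4); V2=lambda u,v:(290+u/4,155+(v-300)/4)
P=[plane(s,*S(*p),.012) for p in((40,252),(132,297),(237,210))]
for p in P: print('base',p)
e1=P[1]-P[0];e2=P[2]-P[1];print(np.linalg.norm(e1),np.degrees(np.arctan2(e1[1],e1[0])),np.linalg.norm(e2),np.degrees(np.arctan2(e2[1],e2[0])))
P=[plane(d,*S2(*p),.012) for p in((62,565),(250,575))]
print('side base',P)
# tester grip top centre
print('griptop',tri([ray(s,*S(92,40)),ray(d,*S2(140,342))]))
print('fork prong tip',plane(s,*S(105,160),.11),plane(s,*S(190,100),.11))
m=lambda a,b:tri([ray(s,*V(*a)),ray(d,*V2(*b))])
print('spot',m((498,135-0),(520-400+400,400)) if 0 else tri([ray(s,*(285+98/4,150+135/4)),ray(d,*(290+118/4,155+100/4))]))
for n,a,b in(('jaw front top near',(490,190),(492,440)),('far',(605,120),(605,405))):
    print(n,tri([ray(s,285+(a[0]-400)/4,150+a[1]/4),ray(d,290+(b[0]-400)/4,155+(b[1]-300)/4)]))
# hue masks: ball vise pad centre
for c,p in((s,(328,212)),(d,(335,214))): print('vise~',plane(c,*p,.015))
for n,z,a,b in(('bottle',.05,(338,152),(366,180)),('tin',.033,(296,151),(335,172))): print(n,plane(s,*a,z),plane(d,*b,z))
```

```text
base [0.42556815 0.31464559 0.012     ]
base [0.44910305 0.23841731 0.012     ]
base [0.54864402 0.2573459  0.012     ]
0.07977871042352866 -72.84232951678173 0.10132470888433201 10.766749749212979
side base [array([0.42497313, 0.30153246, 0.012     ]), array([0.54810581, 0.25291224, 0.012     ])]
griptop [0.48614779 0.29104996 0.17544286]
fork prong tip [0.46357683 0.26218139 0.11      ] [0.53585924 0.27299783 0.11      ]
spot [0.56107103 0.09408164 0.10856282]
jaw front top near [0.54142855 0.0785517  0.093941  ]
far [0.60201486 0.05969171 0.11758673]
vise~ [0.59268951 0.07462132 0.015     ]
vise~ [0.59786915 0.07918126 0.015     ]
bottle [0.71176902 0.17292147 0.05      ] [0.71134747 0.15988635 0.05      ]
tin [0.65328132 0.2563056  0.033     ] [0.65782975 0.25363837 0.033     ]
```

```bash
cat >> h.py <<'E'
import json
def Rt(rpy): return Ro.from_euler('xyz',rpy,degrees=True)
def plan(p1,R1,n,p0=None,R0=None,jaw=1.0,q=3):
    o=env.get_obs(); p0=o['tool_pos'] if p0 is None else np.array(p0); R0=Rt(o['tool_rot']) if R0 is None else R0
    w=(R0.inv()*R1).as_rotvec()/n; step=(np.array(p1)-p0)/n; xs=[];R=R0
    for k in range(n):
        xs.append([round(float(v),q)+0 for v in R.inv().apply(step)]); R=R*Ro.from_rotvec(w)
    print(json.dumps({'xyz':xs,'rotation':[[round(float(v),3)+0 for v in w]]*n,'jaw':[jaw]*n}).replace(' ',''))
E
python3 - <<'E'
from h import *
plan([.58,.18,.42],Rt([180,0,172]),11)
E
```

```text
{"xyz":[[-0.04,-0.021,-0.001],[-0.039,-0.022,-0.001],[-0.038,-0.023,-0.001],[-0.038,-0.024,-0.001],[-0.037,-0.025,-0.001],[-0.036,-0.026,-0.001],[-0.035,-0.027,-0.001],[-0.035,-0.029,-0.001],[-0.034,-0.03,-0.001],[-0.033,-0.031,-0.001],[-0.032,-0.031,-0.001]],"rotation":[[0.0,0.0,-0.03],[0.0,0.0,-0.03],[0.0,0.0,-0.03],[0.0,0.0,-0.03],[0.0,0.0,-0.03],[0.0,0.0,-0.03],[0.0,0.0,-0.03],[0.0,0.0,-0.03],[0.0,0.0,-0.03],[0.0,0.0,-0.03],[0.0,0.0,-0.03]],"jaw":[1.0,1.0,1.0,1.0,1.0,1.0,1.0,1.0,1.0,1.0,1.0]}
```

Call:
{"op": "send_rows", "data": {"xyz": [[-0.04, -0.021, -0.001], [-0.039, -0.022, -0.001], [-0.038, -0.023, -0.001], [-0.038, -0.024, -0.001], [-0.037, -0.025, -0.001], [-0.036, -0.026, -0.001], [-0.035, -0.027, -0.001], [-0.035, -0.029, -0.001], [-0.034, -0.03, -0.001], [-0.033, -0.031, -0.001], [-0.032, -0.031, -0.001], [0, 0, 0], [0, 0, 0]], "rotation": [[0, 0, -0.03], [0, 0, -0.03], [0, 0, -0.03], [0, 0, -0.03], [0, 0, -0.03], [0, 0, -0.03], [0, 0, -0.03], [0, 0, -0.03], [0, 0, -0.03], [0, 0, -0.03], [0, 0, -0.03], [0, 0, 0], [0, 0, 0]], "jaw": [1, 1, 1, 1, 1, 1, 1, 1, 1, 1, 1, 1, 1]}}

```text
time_s: 1.45
tool_pos: [0.5814, 0.1797, 0.4153]
tool_rot: [-180.0, -0.0, 172.0]
force: [-0.4, 1.4, 0.4]
grip_width: 0.0867
grasp_force: 0.0
```

Run:
```python
from h import *
c=snap('wrist','w1.png'); o=env.get_obs(); print(o['tool_pos'],o['tool_rot'],o['qpos'])
```

```text
[0.58063213 0.18146296 0.41534868] [ 1.79974546e+02 -6.60294165e-02  1.72207233e+02] [-29.71050244  12.96834745  11.70049093  89.00036124  -2.7163001
  78.35281971  64.45768907]
```

View pics/w1.png

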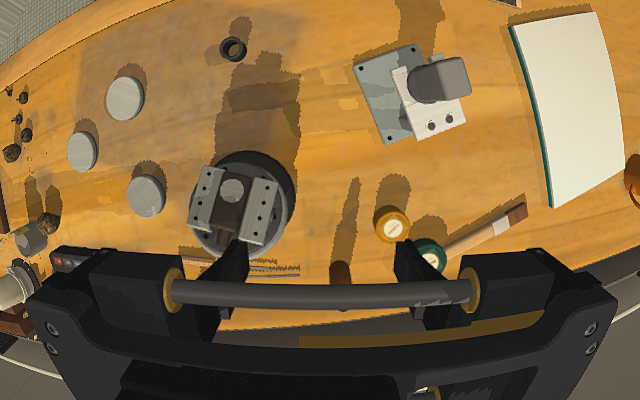

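Wrist view: spot at about (232,191) between two jaws, stand fork and tester at about (430,95), blocks at (125,98), (82,150) and (145,195). I'll crop it to measure the fine points.

Run:
```python
import cv2,numpy as np
a=cv2.imread('pics/w1.png')
o=np.hstack([cv2.resize(a[145:265,180:300],(400,400),interpolation=2),cv2.resize(a[35:155,350:470],(400,400),interpolation=2)])
s=cv2.imread('pics/scene0.png')
cv2.imwrite('pics/c2.png',o)
```

```text
(no output)
```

View pics/c2.png

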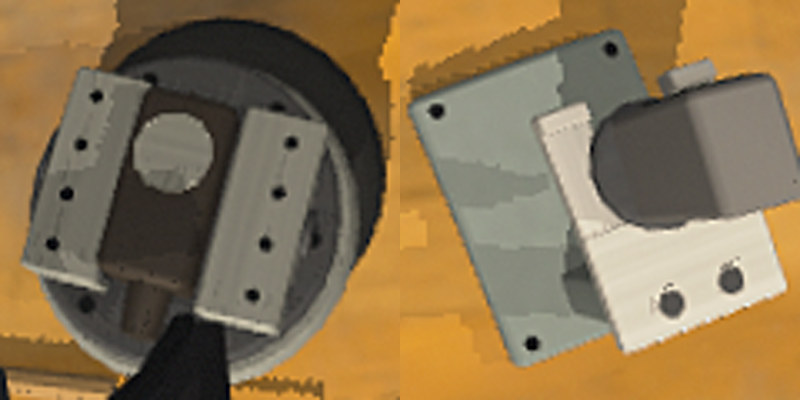

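```bash
cat > v.py <<'E'
from h import *
from scipy.optimize import least_squares
s=load('scene0.png');d=load('side0.png');w=load('w1.png')
W=lambda u,v:(180+u*.3,145+v*.3); T=lambda u,v:(350+(u-400)*.3,35+v*.3)
def wproj(c,X):
    p=np.array(c['R'])@X+np.array(c['t']);r=np.hypot(p[0],p[1]);th=np.arctan2(r,p[2])
    return np.array([c['cx']+c['fx']*th*p[0]/r,c['cy']+c['fy']*th*p[1]/r])
M=np.array([(-33,41,0),(33,41,0),(-33,15,0),(-33,-15,0),(-33,-41,0),(33,-41,0),(33,-15,0)])/1e3
px=[(80,68),(25,264),None,(245,108),(328,125),(280,322),(198,308)]
# camera image up = toward robot (-x of vise); left in image = -y world
M[:,1]*=-1
idx=[i for i in range(7) if px[i]]
def f(q):
    R=Ro.from_euler('ZY',[q[0],-q[1]]).as_matrix()
    return np.concatenate([wproj(w,R@M[i]+q[2:])-W(*px[i]) for i in idx])
r=least_squares(f,[-.3,.5,.58,.07,.1]); q=r.x
print('yaw,tilt',np.degrees(q[:2]),q[2:],'res',np.abs(r.fun).round(1))
R=Ro.from_euler('ZY',[q[0],-q[1]]).as_matrix(); n=R[:,2]; print('n',n)
u=W(173,151); print('spot w px',u)
sp=tri([fray(w,*u),ray(s,309.5,183.75),ray(d,319.5,180)]); print('spot tri',sp,'local',R.T@(sp-q[2:]))
for h in(.009,.013,.017):
    o,dd=fray(w,*u); X=o+dd*(n@(q[2:]+h*n-o))/(n@dd); print(h,X,R.T@(X-q[2:]),proj(s,X),proj(d,X))
# ball pad ring centre constraint: ball centre ~ 
P=[fray(w,*T(*p)) for p in((410,100),(635,35),(518,365))]
B=[o+e*(.012-o[2])/e[2] for o,e in P]
for b in B: print('base',b)
for a,b in((0,1),(0,2)):
    e=B[b]-B[a];print(np.linalg.norm(e),np.degrees(np.arctan2(e[1],e[0])))
F=[fray(w,*T(*p)) for p in((540,115),(625,352),(788,290))]
F=[o+e*(.11-o[2])/e[2] for o,e in F]
for b in F: print('fork',b)
e=F[1]-F[0];print(np.linalg.norm(e),np.degrees(np.arctan2(e[1],e[0])));e=F[2]-F[1];print(np.linalg.norm(e),np.degrees(np.arctan2(e[1],e[0])))
for p in((717,77),(778,75),(797,190),(710,220)):
    o,e=fray(w,*T(*p)); print('griptop',o+e*(.18-o[2])/e[2])
for p in((125,98),(82,151),(145,195)): print('blk',plane(w,*p,.014,f=fray))
E
python3 v.py
```

```text
yaw,tilt [-20.66422176  34.37678508] [0.57700336 0.08796317 0.10030428] res [1.2 0.9 0.1 0.5 0.7 0.9 0.3 0.9 0.4 1.  0.9 0.5]
n [-0.52830676  0.19925357  0.82534234]
spot w px (231.9, 190.3)
spot tri [0.56123308 0.09359358 0.10900025] local [-0.00890836 -0.00029702  0.01663058]
0.009 [0.56352577 0.09086965 0.10188007] [-0.01036477 -0.00203663  0.009     ] (np.float64(311.4724333159462), np.float64(186.50034433293212)) (np.float64(320.9864236747987), np.float64(182.89271219598518))
0.013 [0.56266483 0.09222307 0.10584871] [-0.009183  -0.0010741  0.013    ] (np.float64(310.64145322538724), np.float64(184.969147618444)) (np.float64(320.49772730926054), np.float64(181.1941524568918))
0.017 [0.56180388 0.0935765  0.10981734] [-0.00800123 -0.00011156  0.017     ] (np.float64(309.80583725621443), np.float64(183.4294086510391)) (np.float64(320.00776514234695), np.float64(179.4911931777042))
base [0.44826629 0.23718926 0.012     ]
base [0.4292113  0.32663109 0.012     ]
base [0.55184339 0.26504837 0.012     ]
0.09144907860611395 102.02668222071566
0.10725830977733283 15.054544231585082
fork [0.46892615 0.26094055 0.11      ]
fork [0.53816    0.27803478 0.11      ]
fork [0.52418387 0.33163491 0.11      ]
0.07131296373963032 13.869260429002011
0.05539229162599926 104.6143609190122
griptop [0.46993475 0.28516797 0.18      ]
griptop [0.46960726 0.30034456 0.18      ]
griptop [0.4958084  0.30175971 0.18      ]
griptop [0.50156086 0.27941558 0.18      ]
blk [ 0.42607021 -0.07481982  0.014     ]
blk [ 0.48064762 -0.18023515  0.014     ]
blk [ 0.56868982 -0.07488518  0.014     ]
```

```bash
cat >> v.py <<'E'
print('---')
a=s['image'];b=d['image']
C1=cv2.resize(a[150:225,285:385],(400,300),interpolation=2);C2=cv2.resize(b[155:230,290:390],(400,300),interpolation=2)
for C,c,x0,y0 in((C1,s,285,150),(C2,d,290,155)):
    for t,col in((q[1],(0,255,0)),(q[1]-.12,(0,0,255))):
        R=Ro.from_euler('ZY',[q[0],-t]).as_matrix()
        for k in(slice(0,2),slice(3,7)):
            pts=[]
            MM=np.vstack([M[:3],[(33e-3,-15e-3*-1*-1,0)],M[3:]])
        for quad in([(-33,-41),(33,-41),(33,-15),(-33,-15)],[(-33,41),(33,41),(33,15),(-33,15)]):
            P=np.array([((u+.5-x0)*4,(v+.5-y0)*4) for u,v in (proj(c,R@np.array([x/1e3,y/1e3,0])+q[2:]) for x,y in quad)])
            cv2.polylines(C,[P.astype(int)],True,col,1)
    u,v=proj(c,sp); cv2.circle(C,(int((u+.5-x0)*4),int((v+.5-y0)*4)),3,(255,0,0),-1)
cv2.imwrite('pics/c3.png',np.hstack([C1,C2]))
E
python3 v.py|tail -1
```

```text
---
```

View pics/c3.png

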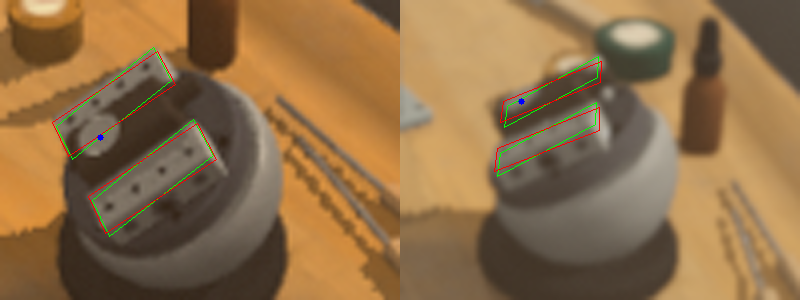

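```bash
cat >> h.py <<'E'
def tool(G,yaw,tilt):
    """tester upright at yaw; tool leaning by tilt toward +x_s; G grasp point"""
    y=np.radians(yaw);t=np.radians(tilt);xs=np.array([np.cos(y),np.sin(y),0]);ys=np.array([-np.sin(y),np.cos(y),0])
    a=-np.sin(t)*xs-np.cos(t)*np.array([0,0,1.]);R=Ro.from_matrix(np.c_[np.cross(ys,a),ys,a])
    return np.array(G)-.164*a,R
E
python3 - <<'E'
from h import *
p,R=tool([.485,.292,.153],14,20); a=R.as_matrix()[:,2]
print(p,R.as_euler('xyz',degrees=True))
plan(p-.085*a,R,8)
E
```

```text
[0.53942515 0.30556971 0.30710959] [-180.  -20. -166.]
{"xyz":[[0.004,0.016,0.004],[0.003,0.016,0.004],[0.002,0.016,0.004],[0.001,0.016,0.003],[0.0,0.017,0.003],[-0.001,0.017,0.003],[-0.002,0.016,0.003],[-0.003,0.016,0.003]],"rotation":[[0.008,0.043,-0.047],[0.008,0.043,-0.047],[0.008,0.043,-0.047],[0.008,0.043,-0.047],[0.008,0.043,-0.047],[0.008,0.043,-0.047],[0.008,0.043,-0.047],[0.008,0.043,-0.047]],"jaw":[1.0,1.0,1.0,1.0,1.0,1.0,1.0,1.0]}
```

Call:
{"op": "send_rows", "data": {"xyz": [[0.004, 0.016, 0.004], [0.003, 0.016, 0.004], [0.002, 0.016, 0.004], [0.001, 0.016, 0.003], [0, 0.017, 0.003], [-0.001, 0.017, 0.003], [-0.002, 0.016, 0.003], [-0.003, 0.016, 0.003], [0, 0, 0], [0, 0, 0]], "rotation": [[0.008, 0.043, -0.047], [0.008, 0.043, -0.047], [0.008, 0.043, -0.047], [0.008, 0.043, -0.047], [0.008, 0.043, -0.047], [0.008, 0.043, -0.047], [0.008, 0.043, -0.047], [0.008, 0.043, -0.047], [0, 0, 0], [0, 0, 0]], "jaw": [1, 1, 1, 1, 1, 1, 1, 1, 1, 1]}}

```text
time_s: 2.5
tool_pos: [0.5681, 0.3126, 0.3863]
tool_rot: [179.9, -19.9, -165.9]
force: [-0.6, -0.4, 0.3]
grip_width: 0.0866
grasp_force: 0.0
```

Run:
```python
from h import *
c=snap('wrist','w2.png');o=env.get_obs();print(o['tool_pos'],o['tool_rot'],o['qpos'])
```

```text
[0.56856038 0.31152025 0.38679186] [ 179.91942996  -19.87976136 -166.00499384] [-33.19141596  26.30204083   5.20651092  75.84982011  -7.20367411
  97.23878889  76.15800361]
```

View pics/w2.png

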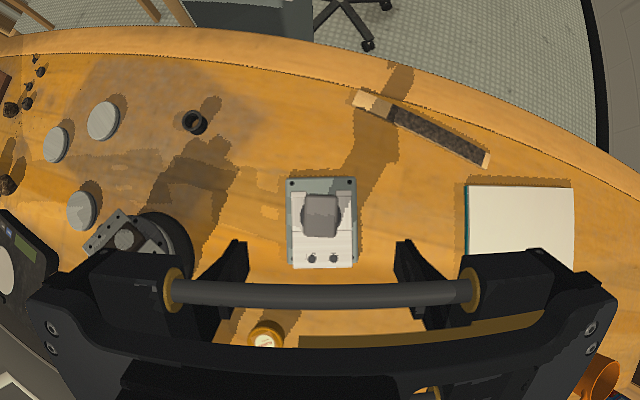

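Run:
```python
from h import *
w=load('w2.png')
for n,z,L in(('fork',.11,((293,193),(350,193),(294,268),(353,268))),('base',.012,((287,178),(355,177)))):
    for p in L: print(n,p,plane(w,*p,z,f=fray))
g=cv2.cvtColor(w['image'],cv2.COLOR_BGR2HSV)[185:275,280:365]
v=w['image'][185:275,280:365].astype(int).max(2)
m=((v>70)&(v<140)&(g[...,1]<40)).astype(np.uint8)
n,l,st,ce=cv2.connectedComponentsWithStats(m)
for i in range(1,n):
    if st[i,4]>150: print(st[i],ce[i]+[280,185])
b=w['image']
print('top',plane(w,321,203,.18,f=fray),plane(w,321,194,.18,f=fray),[b[y,321].tolist() for y in range(190,242,3)])
bl=plane(w,56,145,.014,f=fray);print(bl)
```

```text
fork (293, 193) [0.47010921 0.26119676 0.11      ]
fork (350, 193) [0.45727267 0.31264936 0.11      ]
fork (294, 268) [0.5378257  0.27896745 0.11      ]
fork (353, 268) [0.52455812 0.33242381 0.11      ]
base (287, 178) [0.44806254 0.23856447 0.012     ]
base (355, 177) [0.42616884 0.32109289 0.012     ]
[   6    0   72   77 1980] [324.77929293 211.5979798 ]
top [0.47614362 0.2895402  0.18      ] [0.47001586 0.28801174 0.18      ] [[131, 146, 141], [123, 138, 135], [77, 85, 90], [117, 128, 135], [117, 128, 136], [115, 128, 134], [117, 128, 136], [118, 129, 137], [119, 132, 139], [106, 116, 121], [106, 116, 123], [107, 116, 123], [106, 116, 123], [105, 116, 123], [107, 116, 124], [101, 111, 119], [186, 207, 219], [186, 207, 216]]
[ 0.4808618 -0.1773656  0.014    ]
```

Call:
{"op": "send_rows", "data": {"xyz": [[0, 0, 0.02], [0, 0, 0.02], [0, 0, 0.02], [0, 0, 0.015], [0, 0, 0.01], [0, 0, 0], [0, 0, 0], [0, 0, 0], [0, 0, 0], [0, 0, 0], [0, 0, 0], [0, 0, 0]], "rotation": [[0, 0, 0], [0, 0, 0], [0, 0, 0], [0, 0, 0], [0, 0, 0], [0, 0, 0], [0, 0, 0], [0, 0, 0], [0, 0, 0], [0, 0, 0], [0, 0, 0], [0, 0, 0]], "jaw": [1, 1, 1, 1, 1, 1, 0, 0, 0, 0, 0, 0], "newtons": 35}}

```text
time_s: 3.75
tool_pos: [0.5408, 0.3046, 0.3069]
tool_rot: [179.9, -19.9, -166.0]
force: [-0.9, 0.3, -0.4]
grip_width: 0.0469
grasp_force: 0.0
```

Call:
{"op": "send_rows", "data": {"xyz": [[0, 0, 0], [0, 0, 0], [0, 0, 0], [0, 0, 0], [0, 0, 0], [0, 0, 0]], "rotation": [[0, 0, 0], [0, 0, 0], [0, 0, 0], [0, 0, 0], [0, 0, 0], [0, 0, 0]], "jaw": [0, 0, 0, 0, 0, 0]}}

```text
time_s: 4.35
tool_pos: [0.5407, 0.3047, 0.3068]
tool_rot: [179.9, -19.9, -166.0]
force: [-0.3, 0.5, -0.2]
grip_width: 0.0237
grasp_force: 34.9
```

```bash
cat >> h.py <<'E'
Tp=np.array([.5407,.3047,.3068]);TR=Rt([179.9,-19.9,-166.0])
Sr=Ro.from_euler('z',14,degrees=True);So=np.array([.4855,.292,.110])
Rel=Sr.inv()*TR; rel=Sr.inv().apply(Tp-So)   # tool in tester frame
def tester(tip,yaw,tilt=0,ins=0):
    """tool pose for the tester with nose tip at tip, leaning by tilt toward own -x; ins = free-tip overshoot"""
    R=Ro.from_euler('ZY',[yaw,-tilt],degrees=True); o=np.array(tip)+R.apply([0,0,.09-ins])
    return o+R.apply(rel),R*Rel
E
python3 - <<'E'
from h import *
print(rel)
plan(Tp+[0,0,.105],TR,5,jaw=0)
p,R=tester([.4800,-.186,.055],-20)
plan(p,R,15,p0=Tp+[0,0,.105],R0=TR,jaw=0); print(p)
E
```

```text
[ 0.05663273 -0.00103133  0.1968    ]
{"xyz":[[0.007,0.0,-0.02],[0.007,0.0,-0.02],[0.007,0.0,-0.02],[0.007,0.0,-0.02],[0.007,0.0,-0.02]],"rotation":[[0.0,0.0,0.0],[0.0,0.0,0.0],[0.0,0.0,0.0],[0.0,0.0,0.0],[0.0,0.0,0.0]],"jaw":[0,0,0,0,0]}
{"xyz":[[0.007,-0.033,0.007],[0.005,-0.033,0.007],[0.004,-0.034,0.006],[0.003,-0.034,0.006],[0.002,-0.034,0.006],[0.0,-0.034,0.005],[-0.001,-0.034,0.005],[-0.002,-0.034,0.004],[-0.003,-0.034,0.004],[-0.005,-0.034,0.003],[-0.006,-0.034,0.003],[-0.007,-0.034,0.002],[-0.008,-0.033,0.002],[-0.01,-0.033,0.001],[-0.011,-0.033,0.001]],"rotation":[[-0.013,0.0,0.037],[-0.013,0.0,0.037],[-0.013,0.0,0.037],[-0.013,0.0,0.037],[-0.013,0.0,0.037],[-0.013,0.0,0.037],[-0.013,0.0,0.037],[-0.013,0.0,0.037],[-0.013,0.0,0.037],[-0.013,0.0,0.037],[-0.013,0.0,0.037],[-0.013,0.0,0.037],[-0.013,0.0,0.037],[-0.013,0.0,0.037],[-0.013,0.0,0.037]],"jaw":[0,0,0,0,0,0,0,0,0,0,0,0,0,0,0]}
[ 0.53286462 -0.20633867  0.3418    ]
```

Call:
{"op": "send_rows", "data": {"xyz": [[0.007, 0, -0.02], [0.007, 0, -0.02], [0.007, 0, -0.02], [0.007, 0, -0.02], [0.007, 0, -0.02], [0, 0, 0]], "rotation": [[0, 0, 0], [0, 0, 0], [0, 0, 0], [0, 0, 0], [0, 0, 0], [0, 0, 0]], "jaw": [0, 0, 0, 0, 0, 0]}}

```text
time_s: 4.95
tool_pos: [0.5425, 0.3048, 0.4156]
tool_rot: [179.8, -19.6, -166.0]
force: [0.5, 0.4, -2.3]
grip_width: 0.0241
grasp_force: 34.9
```

Call:
{"op": "send_rows", "data": {"xyz": [[0.007, -0.033, 0.007], [0.005, -0.033, 0.007], [0.004, -0.034, 0.006], [0.003, -0.034, 0.006], [0.002, -0.034, 0.006], [0, -0.034, 0.005], [-0.001, -0.034, 0.005], [-0.002, -0.034, 0.004], [-0.003, -0.034, 0.004], [-0.005, -0.034, 0.003], [-0.006, -0.034, 0.003], [-0.007, -0.034, 0.002], [-0.008, -0.033, 0.002], [-0.01, -0.033, 0.001], [-0.011, -0.033, 0.001], [0, 0, 0], [0, 0, 0]], "rotation": [[-0.013, 0, 0.037], [-0.013, 0, 0.037], [-0.013, 0, 0.037], [-0.013, 0, 0.037], [-0.013, 0, 0.037], [-0.013, 0, 0.037], [-0.013, 0, 0.037], [-0.013, 0, 0.037], [-0.013, 0, 0.037], [-0.013, 0, 0.037], [-0.013, 0, 0.037], [-0.013, 0, 0.037], [-0.013, 0, 0.037], [-0.013, 0, 0.037], [-0.013, 0, 0.037], [0, 0, 0], [0, 0, 0]], "jaw": [0, 0, 0, 0, 0, 0, 0, 0, 0, 0, 0, 0, 0, 0, 0, 0, 0]}}

```text
time_s: 6.65
tool_pos: [0.5346, -0.2086, 0.3423]
tool_rot: [-179.8, -20.0, 160.1]
force: [0.7, 0.6, -2.7]
grip_width: 0.0235
grasp_force: 34.9
```

Run:
```python
from h import *
w=snap('wrist','w3.png');a=snap('scene','s3.png');b=snap('side','d3.png');o=env.get_obs();print(o['tool_pos'],o['tool_rot'],o['qpos'].round(1),o['grasp_force'],o['force'])
cr=lambda i,x,y:cv2.resize(i[y:y+120,x:x+160],(400,300),interpolation=2)
A=cr(a['image'],300,230);B=cr(b['image'],242,205)
W=cv2.resize(w['image'],(400,250))
cv2.imwrite('pics/c4.png',np.vstack([np.hstack([A,B]),np.hstack([W,np.zeros_like(W)])]))
```

```text
[ 0.53552262 -0.20620892  0.34325934] [-179.83236932  -19.94267432  160.35124495] [-2.  20.3 25.7 91.3 -7.1 90.3 95.4] 34.86938865389675 [ 0.22978514  0.81125002 -1.35316995]
```

View pics/c4.png

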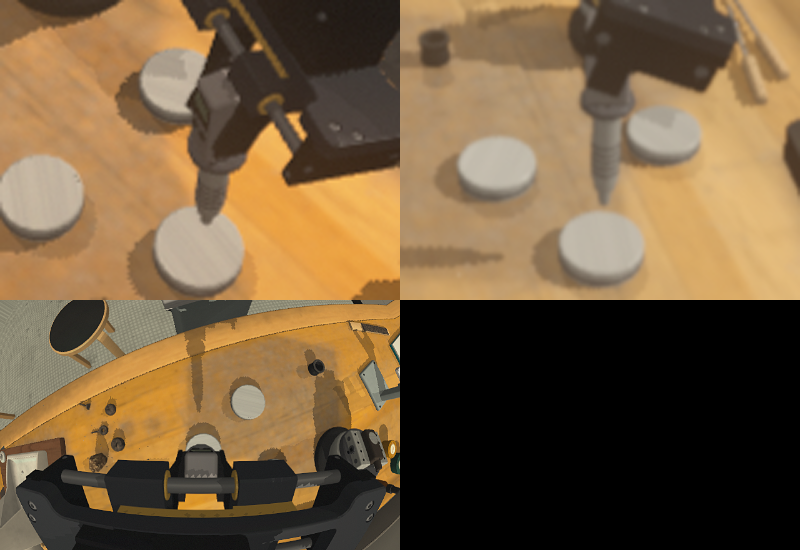

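The crops show the tester hanging upright in the gripper, nose just above the rightmost block. The tip is at scene (383,319) and side (323,287), the block top at scene (379.6,328.4) and side (322.6,301.4).

Run:
```python
from h import *
s=load('s3.png');d=load('d3.png')
t=tri([ray(s,382.8,318.3),ray(d,323.2,286.5)]);print('tip',t)
b1=plane(s,379.6,328.4,.016);b2=plane(d,322.6,301.4,.016);print(b1,b2)
# mask of bright block top
for c,(x,y,ww,h),z in((s,(355,308,50,45),.016),(d,(300,285,45,40),.016)):
    g=cv2.cvtColor(c['image'][y:y+h,x:x+ww],cv2.COLOR_BGR2HSV)
    m=((g[...,1]<70)&(g[...,2]>130)).astype(np.uint8)
    k=max(cv2.findContours(m,0,1)[0],key=cv2.contourArea);e=cv2.fitEllipse(cv2.convexHull(k));print(e,plane(c,e[0][0]+x,e[0][1]+y,z))
o=env.get_obs();R=Rt(o['tool_rot']);Rte=R*Rel.inv();org=o['tool_pos']-Rte.apply(rel);print('fk tip',org+Rte.apply([0,0,-.09]),'axis',Rte.apply([0,0,1]))
for ax in(t,t+[0,0,.05]): print(proj(s,ax),proj(d,ax))
```

```text
tip [ 0.4798082  -0.19091231  0.05706634]
[ 0.47983278 -0.18766901  0.016     ] [ 0.48077763 -0.18748152  0.016     ]
((24.024839401245117, 20.7015323638916), (31.92044448852539, 35.86528396606445), 118.63973999023438) [ 0.47866882 -0.18739624  0.016     ]
((22.592052459716797, 18.045166015625), (27.7926082611084, 35.11991882324219), 109.32054901123047) [ 0.47953157 -0.19133971  0.016     ]
fk tip [ 0.48187877 -0.18739382  0.05650003] axis [0.002175   0.00388709 0.99999008]
(np.float64(382.8045984034526), np.float64(318.2927327582591)) (np.float64(323.19351813197983), np.float64(286.5048463723532))
(np.float64(385.29263332496447), np.float64(303.1896799834482)) (np.float64(323.8820796958566), np.float64(265.2283303112348))
```

Call:
{"op": "send_rows", "data": {"xyz": [[-0.004, 0, 0.011], [-0.004, 0, 0.011], [-0.003, 0, 0.009], [0, 0, 0], [0, 0, 0]], "rotation": [[0, 0, 0], [0, 0, 0], [0, 0, 0], [0, 0, 0], [0, 0, 0]], "jaw": [0, 0, 0, 0, 0]}}

```text
time_s: 7.3
tool_pos: [0.5348, -0.2078, 0.3105]
tool_rot: [-179.8, -20.0, 160.2]
force: [0.1, -0.1, -1.1]
grip_width: 0.0237
grasp_force: 34.9
```

Call:
{"op": "send_rows", "data": {"xyz": [[-0.0007, 0, 0.002], [-0.0007, 0, 0.002], [0, 0, 0], [0, 0, 0]], "rotation": [[0, 0, 0], [0, 0, 0], [0, 0, 0], [0, 0, 0]], "jaw": [0, 0, 0, 0]}}

```text
time_s: 7.7
tool_pos: [0.5349, -0.2079, 0.3068]
tool_rot: [-179.8, -19.9, 160.2]
force: [0.7, -0.5, -0.8]
grip_width: 0.0235
grasp_force: 34.9
```

Call:
{"op": "send_rows", "data": {"xyz": [[-0.0007, 0, 0.002], [0, 0, 0], [0, 0, 0]], "rotation": [[0, 0, 0], [0, 0, 0], [0, 0, 0]], "jaw": [0, 0, 0]}}

```text
time_s: 8.0
tool_pos: [0.5348, -0.2079, 0.3046]
tool_rot: [-179.8, -19.9, 160.2]
force: [0.1, 0.8, -1.9]
grip_width: 0.0237
grasp_force: 34.9
```

Call:
{"op": "send_rows", "data": {"xyz": [[-0.0007, 0, 0.002], [0, 0, 0], [0, 0, 0]], "rotation": [[0, 0, 0], [0, 0, 0], [0, 0, 0]], "jaw": [0, 0, 0]}}

```text
time_s: 8.3
tool_pos: [0.535, -0.208, 0.3028]
tool_rot: [-179.8, -19.9, 160.2]
force: [1.3, 0.2, -0.3]
grip_width: 0.0237
grasp_force: 34.9
```

Call:
{"op": "send_rows", "data": {"xyz": [[-0.0007, 0, 0.002], [0, 0, 0], [0, 0, 0]], "rotation": [[0, 0, 0], [0, 0, 0], [0, 0, 0]], "jaw": [0, 0, 0]}}

```text
time_s: 8.6
tool_pos: [0.5349, -0.208, 0.3008]
tool_rot: [-179.8, -19.9, 160.2]
force: [0.2, -1.0, 2.1]
grip_width: 0.0242
grasp_force: 34.9
```

Call:
{"op": "send_rows", "data": {"xyz": [[-0.0007, 0, 0.002], [0, 0, 0], [0, 0, 0]], "rotation": [[0, 0, 0], [0, 0, 0], [0, 0, 0]], "jaw": [0, 0, 0]}}

```text
time_s: 8.9
tool_pos: [0.5349, -0.208, 0.2987]
tool_rot: [-179.8, -19.9, 160.2]
force: [0.3, 0.0, 6.0]
grip_width: 0.0235
grasp_force: 34.9
```

Call:
{"op": "send_rows", "data": {"xyz": [[-0.0007, 0, 0.002], [0, 0, 0], [0, 0, 0]], "rotation": [[0, 0, 0], [0, 0, 0], [0, 0, 0]], "jaw": [0, 0, 0]}}

```text
time_s: 9.2
tool_pos: [0.5349, -0.208, 0.2969]
tool_rot: [-179.8, -19.9, 160.2]
force: [1.5, -0.5, 7.2]
grip_width: 0.0239
grasp_force: 34.9
```

Call:
{"op": "send_rows", "data": {"xyz": [[0, 0, 0], [0, 0, 0], [0, 0, 0], [0, 0, 0], [0, 0, 0], [0, 0, 0], [0, 0, 0], [0, 0, 0], [0, 0, 0], [0, 0, 0], [0, 0, 0], [0, 0, 0]], "rotation": [[0, 0, 0], [0, 0, 0], [0, 0, 0], [0, 0, 0], [0, 0, 0], [0, 0, 0], [0, 0, 0], [0, 0, 0], [0, 0, 0], [0, 0, 0], [0, 0, 0], [0, 0, 0]], "jaw": [0, 0, 0, 0, 0, 0, 0, 0, 0, 0, 0, 0]}}

```text
time_s: 10.4
tool_pos: [0.5349, -0.208, 0.2969]
tool_rot: [-179.8, -19.9, 160.2]
force: [0.2, 0.2, 5.5]
grip_width: 0.024
grasp_force: 34.9
```

Call:
{"op": "send_rows", "data": {"xyz": [[0, 0, 0], [0, 0, 0], [0, 0, 0], [0, 0, 0], [0, 0, 0], [0, 0, 0], [0, 0, 0], [0, 0, 0], [0, 0, 0], [0, 0, 0], [0, 0, 0], [0, 0, 0]], "rotation": [[0, 0, 0], [0, 0, 0], [0, 0, 0], [0, 0, 0], [0, 0, 0], [0, 0, 0], [0, 0, 0], [0, 0, 0], [0, 0, 0], [0, 0, 0], [0, 0, 0], [0, 0, 0]], "jaw": [0, 0, 0, 0, 0, 0, 0, 0, 0, 0, 0, 0]}}

```text
time_s: 11.6
tool_pos: [0.5349, -0.208, 0.2969]
tool_rot: [-179.8, -19.9, 160.2]
force: [0.7, -0.8, 6.6]
grip_width: 0.0238
grasp_force: 34.9
```

Run:
```python
from h import *
s=snap('scene','s4.png');d=snap('side','d4.png');o=env.get_obs();p=o['tool_pos'];R=Rt(o['tool_rot']);print(p,o['tool_rot'],o['force'])
p1=p+[0,0,.14]; print('up'); plan(p1,R,6,jaw=0)
n=Ro.from_euler('ZY',[-20.7,-33],degrees=True).apply([0,0,1]); sp=np.array([.5615,.0935,.109])
p2,R2=tester(sp+.05*n,-20.7,33); print(p2,n); plan(p2,R2,14,p0=p1,R0=R,jaw=0)
# does block stay?
print(tester([.48,-.187,.016],-20,0,.005)[0])
```

```text
[ 0.5349123  -0.20801591  0.29693491] [-179.77900796  -19.86067628  160.183007  ] [-0.15393655  0.62314551  6.19010353]
up
{"xyz":[[0.008,0.0,-0.022],[0.008,0.0,-0.022],[0.008,0.0,-0.022],[0.008,0.0,-0.022],[0.008,0.0,-0.022],[0.008,0.0,-0.022]],"rotation":[[0.0,0.0,0.0],[0.0,0.0,0.0],[0.0,0.0,0.0],[0.0,0.0,0.0],[0.0,0.0,0.0],[0.0,0.0,0.0]],"jaw":[0,0,0,0,0,0]}
[0.43397285 0.14058599 0.42230864] [-0.50947933  0.1925162   0.83867057]
{"xyz":[[0.014,0.021,0.006],[0.014,0.021,0.006],[0.014,0.021,0.005],[0.015,0.021,0.004],[0.015,0.021,0.004],[0.015,0.021,0.003],[0.015,0.021,0.003],[0.015,0.021,0.002],[0.015,0.021,0.001],[0.015,0.021,0.001],[0.015,0.021,0.0],[0.015,0.021,-0.001],[0.015,0.021,-0.001],[0.015,0.021,-0.002]],"rotation":[[0.0,-0.041,0.001],[0.0,-0.041,0.001],[0.0,-0.041,0.001],[0.0,-0.041,0.001],[0.0,-0.041,0.001],[0.0,-0.041,0.001],[0.0,-0.041,0.001],[0.0,-0.041,0.001],[0.0,-0.041,0.001],[0.0,-0.041,0.001],[0.0,-0.041,0.001],[0.0,-0.041,0.001],[0.0,-0.041,0.001],[0.0,-0.041,0.001]],"jaw":[0,0,0,0,0,0,0,0,0,0,0,0,0,0]}
[ 0.53286462 -0.20733867  0.2978    ]
```

Call:
{"op": "send_rows", "data": {"xyz": [[0.008, 0, -0.022], [0.008, 0, -0.022], [0.008, 0, -0.022], [0.008, 0, -0.022], [0.008, 0, -0.022], [0.008, 0, -0.022]], "rotation": [[0, 0, 0], [0, 0, 0], [0, 0, 0], [0, 0, 0], [0, 0, 0], [0, 0, 0]], "jaw": [0, 0, 0, 0, 0, 0]}}

```text
time_s: 12.3
tool_pos: [0.5346, -0.2072, 0.4363]
tool_rot: [-179.8, -20.0, 160.2]
force: [0.4, -0.3, -1.6]
grip_width: 0.0239
grasp_force: 34.9
```

Call:
{"op": "send_rows", "data": {"xyz": [[0.014, 0.021, 0.006], [0.014, 0.021, 0.006], [0.014, 0.021, 0.005], [0.015, 0.021, 0.004], [0.015, 0.021, 0.004], [0.015, 0.021, 0.003], [0.015, 0.021, 0.003], [0.015, 0.021, 0.002], [0.015, 0.021, 0.001], [0.015, 0.021, 0.001], [0.015, 0.021, 0], [0.015, 0.021, -0.001], [0.015, 0.021, -0.001], [0.015, 0.021, -0.002], [0, 0, 0], [0, 0, 0], [0, 0, 0]], "rotation": [[0, -0.041, 0.001], [0, -0.041, 0.001], [0, -0.041, 0.001], [0, -0.041, 0.001], [0, -0.041, 0.001], [0, -0.041, 0.001], [0, -0.041, 0.001], [0, -0.041, 0.001], [0, -0.041, 0.001], [0, -0.041, 0.001], [0, -0.041, 0.001], [0, -0.041, 0.001], [0, -0.041, 0.001], [0, -0.041, 0.001], [0, 0, 0], [0, 0, 0], [0, 0, 0]], "jaw": [0, 0, 0, 0, 0, 0, 0, 0, 0, 0, 0, 0, 0, 0, 0, 0, 0]}}

```text
time_s: 14.0
tool_pos: [0.437, 0.1405, 0.4203]
tool_rot: [-179.7, 12.9, 159.5]
force: [0.1, 0.1, -2.2]
grip_width: 0.0239
grasp_force: 34.9
```

Run:
```python
from h import *
w=snap('wrist','w5.png');a=snap('scene','s5.png');b=snap('side','d5.png');o=env.get_obs();print(o['tool_pos'],o['tool_rot'],o['qpos'].round(1),o['grasp_force'],o['force'])
cr=lambda i,x,y:cv2.resize(i[y:y+120,x:x+160],(400,300),interpolation=2)
W=cv2.resize(w['image'],(400,250))
cv2.imwrite('pics/c5.png',np.vstack([np.hstack([cr(a['image'],240,110),cr(b['image'],260,110)]),np.hstack([W,cv2.resize(w['image'][0:250,120:520],(400,250))])]))
R=Rt(o['tool_rot']);Rte=R*Rel.inv();org=o['tool_pos']-Rte.apply(rel);t=org+Rte.apply([0,0,-.09]);print('fk tip',t,'axis',Rte.apply([0,0,1]),proj(a,t),proj(b,t))
```

```text
[0.43714792 0.14051752 0.42073428] [-179.71507213   12.96336261  159.42016286] [-26.7  -9.2   1.5 111.5  10.4  69.1  41.3] 34.90312588401139 [-0.29336758  0.34908954 -2.14436706]
fk tip [0.537991   0.10168164 0.1491003 ] axis [-0.50578314  0.19665594  0.83994634] (np.float64(296.884920673676), np.float64(172.8567966482862)) (np.float64(309.3640079985632), np.float64(164.2055291436125))
```

View pics/c5.png

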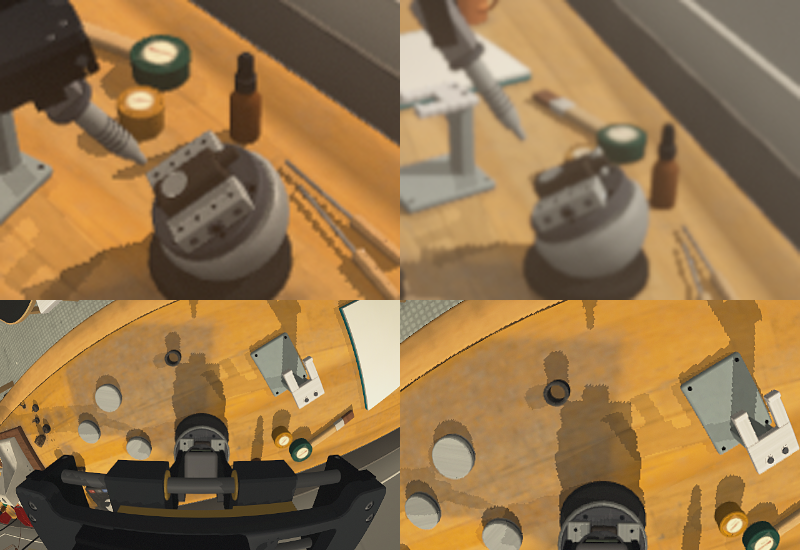

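Call:
{"op": "send_rows", "data": {"xyz": [[-0.004, 0, 0.011], [-0.004, 0, 0.011], [-0.004, 0, 0.011], [0, 0, 0], [0, 0, 0]], "rotation": [[0, 0, 0], [0, 0, 0], [0, 0, 0], [0, 0, 0], [0, 0, 0]], "jaw": [0, 0, 0, 0, 0]}}

```text
time_s: 14.65
tool_pos: [0.4548, 0.1345, 0.3908]
tool_rot: [-179.7, 12.9, 159.5]
force: [0.5, -0.3, -1.9]
grip_width: 0.0235
grasp_force: 34.9
```

Call:
{"op": "send_rows", "data": {"xyz": [[-0.0007, 0, 0.002], [-0.0007, 0, 0.002], [0, 0, 0], [0, 0, 0]], "rotation": [[0, 0, 0], [0, 0, 0], [0, 0, 0], [0, 0, 0]], "jaw": [0, 0, 0, 0]}}

```text
time_s: 15.05
tool_pos: [0.4568, 0.1339, 0.3881]
tool_rot: [-179.7, 13.0, 159.5]
force: [0.2, 0.8, -2.3]
grip_width: 0.0237
grasp_force: 34.9
```

Call:
{"op": "send_rows", "data": {"xyz": [[-0.0007, 0, 0.002], [-0.0007, 0, 0.002], [0, 0, 0], [0, 0, 0]], "rotation": [[0, 0, 0], [0, 0, 0], [0, 0, 0], [0, 0, 0]], "jaw": [0, 0, 0, 0]}}

```text
time_s: 15.45
tool_pos: [0.4589, 0.133, 0.3842]
tool_rot: [-179.7, 13.0, 159.5]
force: [0.1, -0.4, -1.7]
grip_width: 0.0233
grasp_force: 34.9
```

Call:
{"op": "send_rows", "data": {"xyz": [[-0.0007, 0, 0.002], [0, 0, 0], [0, 0, 0], [0, 0, 0]], "rotation": [[0, 0, 0], [0, 0, 0], [0, 0, 0], [0, 0, 0]], "jaw": [0, 0, 0, 0]}}

```text
time_s: 15.85
tool_pos: [0.4599, 0.1328, 0.3829]
tool_rot: [-179.7, 13.0, 159.5]
force: [-2.0, 1.0, 2.4]
grip_width: 0.0238
grasp_force: 34.9
```

Call:
{"op": "send_rows", "data": {"xyz": [[-0.0007, 0, 0.002], [0, 0, 0], [0, 0, 0], [0, 0, 0]], "rotation": [[0, 0, 0], [0, 0, 0], [0, 0, 0], [0, 0, 0]], "jaw": [0, 0, 0, 0]}}

```text
time_s: 16.25
tool_pos: [0.4611, 0.1324, 0.381]
tool_rot: [-179.8, 13.0, 159.5]
force: [-2.5, 0.5, 3.2]
grip_width: 0.0236
grasp_force: 34.9
```

```bash
cat > k.py <<'E'
from h import *
o=env.get_obs();R=Rt(o['tool_rot']);Rte=R*Rel.inv();org=o['tool_pos']-Rte.apply(rel);t=org+Rte.apply([0,0,-.09]);n=Rte.apply([0,0,1])
print('fk tip',t,n,'F axial',(o['force']-[0,0,-1.8])@n,o['force'])
print('travel',-(t-[.537991,.10168164,.1491003])@n)
E
python3 k.py
```

```text
fk tip [0.56223416 0.09386056 0.10943474] [-0.50699934  0.19531104  0.83952681] F axial 5.6141145750394825 [-2.5176656   0.50424182  3.24948232]
travel 0.04711910828625542
```

Call:
{"op": "send_rows", "data": {"xyz": [[-0.0007, 0, 0.002], [0, 0, 0], [0, 0, 0], [0, 0, 0]], "rotation": [[0, 0, 0], [0, 0, 0], [0, 0, 0], [0, 0, 0]], "jaw": [0, 0, 0, 0]}}

```text
time_s: 16.65
tool_pos: [0.4621, 0.132, 0.3792]
tool_rot: [-179.7, 13.0, 159.5]
force: [-4.6, 2.0, 4.7]
grip_width: 0.024
grasp_force: 34.9
```

```bash
python3 k.py
python3 - <<'E'
from h import *
f=[];n=np.array([-.507,.195,.84])
for i in range(4):
    c=env.read_camera('side');f.append(env.get_obs()['force'])
print((np.mean(f,0)+[0,0,1.8])@n)
a=snap('scene','s6.png');b=snap('side','d6.png')
cr=lambda i,x,y:cv2.resize(i[y:y+60,x:x+80],(400,300),interpolation=2)
cv2.imwrite('pics/c6.png',np.hstack([cr(a['image'],275,145),cr(b['image'],285,140)]))
E
```

```text
fk tip [0.56327798 0.09343494 0.10769388] [-0.50696876  0.19533134  0.83954056] F axial 8.194599382861558 [-4.64288065  2.01253535  4.68889762]
travel 0.04919291410200611
7.792574066387577
```

View pics/c6.png

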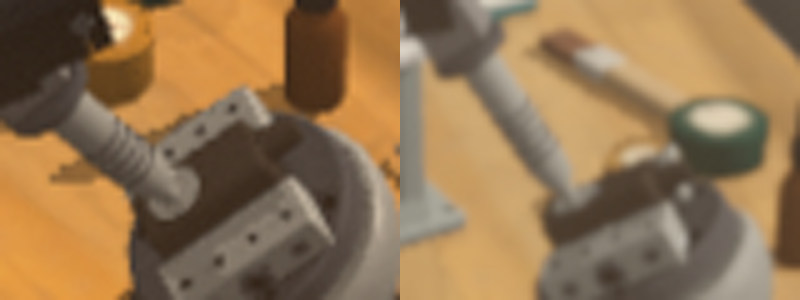

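The nose sits in the middle of the bright spot, axial force about 7.8 N (≈ 4.8 mm in). Holding.

Call:
{"op": "send_rows", "data": {"xyz": [[0, 0, 0], [0, 0, 0], [0, 0, 0], [0, 0, 0], [0, 0, 0], [0, 0, 0], [0, 0, 0], [0, 0, 0], [0, 0, 0], [0, 0, 0], [0, 0, 0], [0, 0, 0], [0, 0, 0], [0, 0, 0], [0, 0, 0], [0, 0, 0], [0, 0, 0], [0, 0, 0], [0, 0, 0], [0, 0, 0]], "rotation": [[0, 0, 0], [0, 0, 0], [0, 0, 0], [0, 0, 0], [0, 0, 0], [0, 0, 0], [0, 0, 0], [0, 0, 0], [0, 0, 0], [0, 0, 0], [0, 0, 0], [0, 0, 0], [0, 0, 0], [0, 0, 0], [0, 0, 0], [0, 0, 0], [0, 0, 0], [0, 0, 0], [0, 0, 0], [0, 0, 0]], "jaw": [0, 0, 0, 0, 0, 0, 0, 0, 0, 0, 0, 0, 0, 0, 0, 0, 0, 0, 0, 0]}}

```text
time_s: 18.95
tool_pos: [0.4621, 0.132, 0.3792]
tool_rot: [-179.7, 13.0, 159.5]
force: [-4.6, 0.9, 5.7]
grip_width: 0.024
grasp_force: 34.9
```

```bash
python3 k.py
python3 - <<'E'
from h import *
# refine vise pose using all views: joint fit of visible jaw corners
from scipy.optimize import least_squares
o=env.get_obs();p=o['tool_pos'];R=Rt(o['tool_rot']);n=(R*Rel.inv()).apply([0,0,1])
p1=p+.07*n; plan(p1,R,4,jaw=0)
p2=Tp+[0,0,.115]; plan(p2,TR,14,p0=p1,R0=R,jaw=0)
E
```

```text
fk tip [0.56327872 0.09343495 0.10767882] [-0.50695821  0.19533534  0.839546  ] F axial 8.805402732562818 [-4.58454822  0.88417827  5.7142007 ]
travel 0.04920592863638147
{"xyz":[[0.006,0.0,-0.016],[0.006,0.0,-0.016],[0.006,0.0,-0.016],[0.006,0.0,-0.016]],"rotation":[[0.0,0.0,0.0],[0.0,0.0,0.0],[0.0,0.0,0.0],[0.0,0.0,0.0]],"jaw":[0,0,0,0]}
{"xyz":[[-0.003,0.014,0.002],[-0.004,0.013,0.002],[-0.005,0.013,0.002],[-0.005,0.013,0.001],[-0.006,0.013,0.001],[-0.006,0.012,0.001],[-0.007,0.012,0.0],[-0.008,0.012,0.0],[-0.008,0.012,0.0],[-0.009,0.011,-0.001],[-0.009,0.011,-0.001],[-0.009,0.01,-0.001],[-0.01,0.01,-0.002],[-0.01,0.01,-0.002]],"rotation":[[0.002,0.04,-0.044],[0.002,0.04,-0.044],[0.002,0.04,-0.044],[0.002,0.04,-0.044],[0.002,0.04,-0.044],[0.002,0.04,-0.044],[0.002,0.04,-0.044],[0.002,0.04,-0.044],[0.002,0.04,-0.044],[0.002,0.04,-0.044],[0.002,0.04,-0.044],[0.002,0.04,-0.044],[0.002,0.04,-0.044],[0.002,0.04,-0.044]],"jaw":[0,0,0,0,0,0,0,0,0,0,0,0,0,0]}
```

Call:
{"op": "send_rows", "data": {"xyz": [[0.006, 0, -0.016], [0.006, 0, -0.016], [0.006, 0, -0.016], [0.006, 0, -0.016]], "rotation": [[0, 0, 0], [0, 0, 0], [0, 0, 0], [0, 0, 0]], "jaw": [0, 0, 0, 0]}}

```text
time_s: 19.35
tool_pos: [0.4267, 0.145, 0.4353]
tool_rot: [-179.7, 13.0, 159.5]
force: [0.8, 0.2, -1.7]
grip_width: 0.0241
grasp_force: 34.9
```

Call:
{"op": "send_rows", "data": {"xyz": [[-0.003, 0.014, 0.002], [-0.004, 0.013, 0.002], [-0.005, 0.013, 0.002], [-0.005, 0.013, 0.001], [-0.006, 0.013, 0.001], [-0.006, 0.012, 0.001], [-0.007, 0.012, 0], [-0.008, 0.012, 0], [-0.008, 0.012, 0], [-0.009, 0.011, -0.001], [-0.009, 0.011, -0.001], [-0.009, 0.01, -0.001], [-0.01, 0.01, -0.002], [-0.01, 0.01, -0.002], [0, 0, 0], [0, 0, 0]], "rotation": [[0.002, 0.04, -0.044], [0.002, 0.04, -0.044], [0.002, 0.04, -0.044], [0.002, 0.04, -0.044], [0.002, 0.04, -0.044], [0.002, 0.04, -0.044], [0.002, 0.04, -0.044], [0.002, 0.04, -0.044], [0.002, 0.04, -0.044], [0.002, 0.04, -0.044], [0.002, 0.04, -0.044], [0.002, 0.04, -0.044], [0.002, 0.04, -0.044], [0.002, 0.04, -0.044], [0, 0, 0], [0, 0, 0]], "jaw": [0, 0, 0, 0, 0, 0, 0, 0, 0, 0, 0, 0, 0, 0, 0, 0]}}

```text
time_s: 20.95
tool_pos: [0.5415, 0.305, 0.4184]
tool_rot: [179.7, -20.1, -165.7]
force: [0.2, 0.2, -1.1]
grip_width: 0.0237
grasp_force: 34.9
```

Run:
```python
from h import *
o=env.get_obs();R=Rt(o['tool_rot']);Rte=R*Rel.inv();print(o['tool_pos'],o['tool_rot'],'axis',Rte.apply([0,0,1]),'rotvec to TR',(R.inv()*TR).as_rotvec(),'org',o['tool_pos']-Rte.apply(rel))
plan(Tp+[0,0,.115],TR,1,jaw=0,q=4)
```

```text
[0.54147905 0.30499802 0.41836819] [ 179.74993167  -20.12118535 -165.66754976] axis [ 0.00434883 -0.00143078  0.99998952] rotvec to TR [ 0.00063365 -0.00387704  0.00544024] org [0.48548665 0.29230878 0.22179148]
{"xyz":[[0.002,-0.0001,-0.0029]],"rotation":[[0.001,-0.004,0.005]],"jaw":[0]}
```

Call:
{"op": "send_rows", "data": {"xyz": [[-0.0045, 0, 0.0123], [-0.0045, 0, 0.0123], [-0.0045, 0, 0.0123], [0, 0, 0]], "rotation": [[0.001, -0.004, 0.005], [0, 0, 0], [0, 0, 0], [0, 0, 0]], "jaw": [0, 0, 0, 0]}}

```text
time_s: 21.35
tool_pos: [0.5403, 0.305, 0.3776]
tool_rot: [179.9, -20.1, -165.9]
force: [0.4, -0.6, -1.8]
grip_width: 0.0235
grasp_force: 34.9
```

Call:
{"op": "send_rows", "data": {"xyz": [[-0.0045, 0, 0.0123], [-0.0045, 0, 0.0123], [0, 0, 0], [0, 0, 0]], "rotation": [[0, 0, 0], [0, 0, 0], [0, 0, 0], [0, 0, 0]], "jaw": [0, 0, 0, 0]}}

```text
time_s: 21.75
tool_pos: [0.541, 0.3056, 0.3539]
tool_rot: [179.8, -19.9, -165.9]
force: [0.1, 0.2, -1.8]
grip_width: 0.024
grasp_force: 34.9
```

Call:
{"op": "send_rows", "data": {"xyz": [[-0.0045, 0, 0.0123], [-0.0045, 0, 0.0123], [-0.0035, 0, 0.01], [0, 0, 0], [0, 0, 0]], "rotation": [[0, 0, 0], [0, 0, 0], [0, 0, 0], [0, 0, 0], [0, 0, 0]], "jaw": [0, 0, 0, 0, 0]}}

```text
time_s: 22.25
tool_pos: [0.541, 0.3057, 0.3171]
tool_rot: [179.8, -19.9, -165.9]
force: [-0.6, 0.2, -1.7]
grip_width: 0.0239
grasp_force: 34.9
```

Run:
```python
from h import *
o=env.get_obs();R=Rt(o['tool_rot']);Rte=R*Rel.inv();print(o['tool_pos'],o['force'],'axis',Rte.apply([0,0,1]),'org',o['tool_pos']-Rte.apply(rel))
plan(Tp,TR,1,jaw=0,q=4)
```

```text
[0.54102178 0.30573957 0.31710527] [-0.6437873   0.18839005 -1.71337339] axis [ 7.99994956e-04 -1.15733490e-03  9.99999010e-01] org [0.4856869  0.29316972 0.1203348 ]
{"xyz":[[-0.003,-0.001,0.0099]],"rotation":[[0.001,0.0,0.002]],"jaw":[0]}
```

Call:
{"op": "send_rows", "data": {"xyz": [[-0.001, -0.001, 0.004], [-0.001, 0, 0.004], [0, 0, 0], [0, 0, 0]], "rotation": [[0.001, 0, 0.002], [0, 0, 0], [0, 0, 0], [0, 0, 0]], "jaw": [0, 0, 0, 0]}}

```text
time_s: 22.65
tool_pos: [0.5405, 0.3046, 0.3094]
tool_rot: [179.9, -19.9, -166.0]
force: [-0.3, 0.3, -1.6]
grip_width: 0.0239
grasp_force: 34.9
```

Call:
{"op": "send_rows", "data": {"xyz": [[-0.0005, 0, 0.0015], [0, 0, 0], [0, 0, 0]], "rotation": [[0, 0, 0], [0, 0, 0], [0, 0, 0]], "jaw": [0, 0, 0]}}

```text
time_s: 22.95
tool_pos: [0.5405, 0.3046, 0.3079]
tool_rot: [179.9, -19.9, -166.0]
force: [-0.6, -0.0, -2.5]
grip_width: 0.0239
grasp_force: 34.9
```

Call:
{"op": "send_rows", "data": {"xyz": [[-0.0004, 0, 0.001], [0, 0, 0], [0, 0, 0]], "rotation": [[0, 0, 0], [0, 0, 0], [0, 0, 0]], "jaw": [0, 0, 0]}}

```text
time_s: 23.25
tool_pos: [0.5406, 0.3047, 0.3069]
tool_rot: [179.9, -19.9, -166.0]
force: [-0.5, -0.1, -1.3]
grip_width: 0.0237
grasp_force: 34.9
```

Call:
{"op": "send_rows", "data": {"xyz": [[-0.0002, 0, 0.0006], [0, 0, 0], [0, 0, 0]], "rotation": [[0, 0, 0], [0, 0, 0], [0, 0, 0]], "jaw": [0, 0, 0]}}

```text
time_s: 23.55
tool_pos: [0.5405, 0.3046, 0.3068]
tool_rot: [179.9, -19.9, -166.0]
force: [0.4, -0.5, 3.9]
grip_width: 0.0238
grasp_force: 34.9
```

Collar is down on the fork (contact felt at the original height). Releasing and retreating along the tool axis.

Call:
{"op": "send_rows", "data": {"xyz": [[0, 0, 0], [0, 0, 0], [0, 0, 0], [0, 0, 0], [0, 0, 0], [0, 0, 0], [0, 0, 0], [0, 0, 0], [0, 0, 0], [0, 0, 0]], "rotation": [[0, 0, 0], [0, 0, 0], [0, 0, 0], [0, 0, 0], [0, 0, 0], [0, 0, 0], [0, 0, 0], [0, 0, 0], [0, 0, 0], [0, 0, 0]], "jaw": [0.4, 0.5, 0.6, 0.8, 1, 1, 1, 1, 1, 1]}}

```text
time_s: 24.55
tool_pos: [0.5405, 0.3046, 0.3061]
tool_rot: [179.9, -19.9, -166.0]
force: [0.0, -0.9, 0.4]
grip_width: 0.0861
grasp_force: 0.0
```

Call:
{"op": "send_rows", "data": {"xyz": [[0, 0, -0.01], [0, 0, -0.02], [0, 0, -0.03], [0, 0, -0.03], [0, 0, -0.03], [0, 0, -0.03], [0, 0, 0], [0, 0, 0], [0, 0, 0]], "rotation": [[0, 0, 0], [0, 0, 0], [0, 0, 0], [0, 0, 0], [0, 0, 0], [0, 0, 0], [0, 0, 0], [0, 0, 0], [0, 0, 0]], "jaw": [1, 1, 1, 1, 1, 1, 1, 1, 1]}}

```text
time_s: 25.45
tool_pos: [0.5898, 0.3167, 0.4462]
tool_rot: [179.9, -20.0, -166.0]
force: [0.7, 0.1, -0.7]
grip_width: 0.0869
grasp_force: 0.0
```

Run:
```python
from h import *
w=snap('wrist','w9.png');a=snap('scene','s9.png');b=snap('side','d9.png')
cr=lambda i,x,y:cv2.resize(i[y:y+90,x:x+120],(400,300),interpolation=2)
cv2.imwrite('pics/c9.png',np.vstack([np.hstack([cr(a['image'],190,115),cr(b['image'],225,110)]),np.hstack([cv2.resize(w['image'],(400,250)),cv2.resize(w['image'][130:280,250:490],(400,250))])]))
```

```text
(no output)
```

View pics/c9.png

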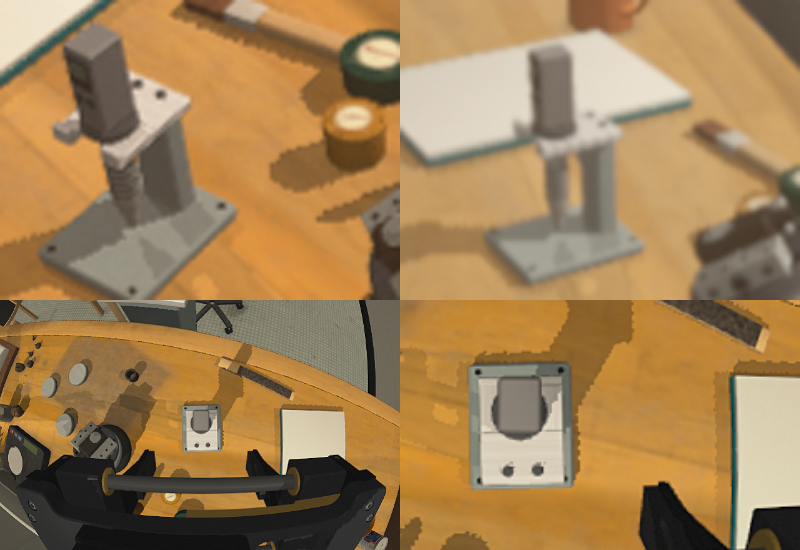

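The tester hangs upright in the fork exactly as at the start (same crop position as the first picture), gripper clear, tin and bottle undisturbed. Handing in.

```bash
python3 -c "
from cell import env
print(env.sign_off())"
```

```text
the job is handed in; nothing more can be done
None
```

I handed the job in at about 25 s of the 72 s; sign-off gave no verdict. By force readings, the tester was pressed about 5 mm and held for over 2 s on the reference block and then on the casting's ground spot, and it now hangs upright in its fork, released.

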